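# Free the seized slide bolt of a specimen case

### The arm

A 6-joint arm with a two-finger parallel gripper is mounted at the origin on the work surface. World frame = base frame: x ahead of the robot, y to its left, z up, the work surface at z = 0. Lengths are in m, angles in degrees, forces in N, time in s.
With the tool pointing down it reaches from about 0.325 to 0.9 m from the base axis. Payload 6.1 kg.
Tool frame: the origin (TCP) lies at the very end of the fingers, on their centre line; the grasp point (between the pads) lies 19 mm behind it; z points along the fingers, y is the line along which they close (so a half turn about z gives the same grasp; the last joint's range is limited). The gripper opens to 87 mm and grips with 3 to 60 N. Pads are 19 mm wide; open, the fingers measure 117 mm over their backs; the gripper's body (75 mm by 190 mm) begins 51 mm behind the grasp point.
Start: joints at [-73.688, 12.628, 87.462, -0, 79.91, -7.225], TCP at [0.25, -0.573, 0.223] pointing down, gripper open.
Joint ranges: [-170.65, 170.65], [-52.31, 119.04], [5.05, 147.46], [-71.25, 251.25], [11.57, 151.72], [-153.62, 153.62]. Speed limits (degrees/s): [147.25, 147.25, 172.46, 180, 180, 180].

### API

Orientations are given as [roll, pitch, yaw] about the fixed x, y, z axes, in that order (R = Rz(yaw) Ry(pitch) Rx(roll)).
In Python, from cell import env gives the robot as it stands. The module is installed in compiled form; this text tells all that it offers.
- The arm moves only by the tool drive_tool, never from a script. Its argument "commands" is a list of rows, each an object with "claw": the opening, from 0 (shut) to 1 (fully open); "translation": the shift along the tool's x, y, z in mm, a list of three; "rot": the turn, a rotation vector about the tool's x, y, z in rad, a list of three. In form: [{"claw": claw, "translation": [tx, ty, tz], "rot": [ax, ay, az]}, ...]. A call has 1 to 10 rows; each row shifts and turns the commanded pose from where the row before left it, along the tool's axes as they then stand; what a row does not reach is not made up. A row lasts 1/8 s, in which the tool goes at most 62.5 mm and 10.7 degrees, less where a joint would pass 70% of its speed; a pose out of reach is approached as far as the arm can. A call with a gripper value outside its range is refused whole. The fingers move at their own pace and stop on an object; "squeeze" is the grip in N (left out, the last holds). Time passes only in rows, so rows that do not move let the fingers close. It gives the time, the measured TCP pose, the force, the opening and the grip force at its end, in the units of the state.
- env.observe(): the state, without advancing time (a new reading comes with each control period).
- env.snapshot(name): name is "scene" or "top" or "wrist"; returns a dict with "frame" (400x640x3 uint8, red, green, blue), "mtx" (3x3 intrinsics, pixels), "extrinsics" (4x4, takes a point from world to camera coordinates). Camera axes: x right, y down, z forward; pixel columns grow to the right and rows downward; lengths in m; the calibration is good to about 2 mm. A picture is of the moment at which its call begins. There is no depth.
- env.close_job(): hands the job in; it is judged then, once.
Trained networks look in a picture, given as the dict that the camera call returned (one of the last four; its "shot" number tells which), for a name from the list of things; names that differ only in an ending like _2 or _b are one class to them, and where a whole thing is asked for, a point or a joint stands for the part that bears it (a point fixed in the world has none). Each returns a list of dicts, best first, with "p" (0 to 1); they miss things now and then, are a little off and sometimes report something else, mostly with a low value. They report only what shows in the picture. A call takes as long as a camera call. They do not tell look-alikes from the thing itself.
- env.cut_out(picture, query): "region" (400x640 bool, what is visible of it) and "extent" ([left, top, right, bottom] in pixels, round what is visible of it).
- env.landmark_of(picture, query): "at" ([row, column] in pixels: a listed point, or the origin of a listed thing).
The state is a dict: "t": time; "joints": joint angles; "qd": joint speeds; "tau": joint torques, N m; "tool_pos": TCP position; "orientation": TCP orientation; "ft_force": force on the tool from outside, world axes, zero at the start; "moment": the same for the moment, N m; "gripper_width": finger opening in m; "finger_force": force on a finger pad.
Only numpy, scipy, OpenCV 4.12 (cv2) and the standard library are available. Lean on these libraries where they do the work, as an engineer would, in place of code of your own. Each camera call takes 0.05 s, during which the arm holds its last target. There are 200 camera calls.

### The job

Two white specimen cases stand on the lab bench, each locked by a slide bolt on its lid. The bolt that is brown with rust has seized part way: take its knob and work it back and forth, out until it jams, back in until it jams, out and in again a little further each time, until it runs, then draw it fully out, away from the keeper bracket at the end of the case, and let go. Leave the bright clean bolt of the other case shut and the glass beaker where it stands.

Things in the scene. Friction and masses are not known exactly. Their poses are not given: they have to be found in the camera images.
- rusty_bolt (a joint): rust-brown 13 mm rod seized on the lid of a fixed white case. Value in m: 0 = fully in, 0.060 = fully out; starts at 0.017-0.022. Slides with 5-12 N; more force never breaks a jam. It jams outwards at 0.031, inwards at 0.014; each jam gives way once the opposite jam has been reached (within 2 mm): so strokes run out to 0.031, in to 0.008, out to 0.041, in to 0, then freely out to 0.060
- rusty_knob (a point): top centre of the rusty bolt's knob: upright rust-brown round post, 16 mm across, top 150 mm above the bench and 60 mm above the lid (case 170 x 210 mm), graspable from 26 to 60 mm above the lid, clear of all else there. Moves with the bolt. The point's +y axis (level, along the rod) draws the bolt out; z up
- clean_bolt (a joint): the same kind of bolt, bright steel and easy running (3 N), on the other, otherwise equal case: 0 = fully in, as it starts, grows to 0.060 outwards; to be left shut
- beaker: open glass beaker, 68 mm across and 90 mm high, loose on the bench between and beyond the cases; origin at the centre of its underside, z up; to be left standing
There are look-alikes about, which are no part of the job. What is meant by the beaker is not orange or yellow, and is the smaller of those in its own colour.

How it is judged (in metres and radians):
On the way, in this order (a step that is already met when the one before it is completed fails the run):
1. the rusty bolt is worked outwards to the jam (value of joint rusty_bolt above 0.024 m).
2. then back inwards (value of joint rusty_bolt below 0.012 m).
3. then outwards again, further (value of joint rusty_bolt above 0.035 m).
4. then back fully in (value of joint rusty_bolt below 0.005 m).
At the end, for the whole second after the job is handed in: the rusty bolt rests drawn out to within 10 mm of its end stop, the clean bolt is still in to within 10 mm, and the beaker stands within 30 mm of where it stood (value of joint rusty_bolt above 0.05 m and velocity of joint rusty_bolt between -0.01 and 0.01 m/s and value of joint clean_bolt below 0.01 m and distance of beaker from where it was at the start of the episode below 0.03 m and angle between beaker's own z axis and vertical below 0.2 rad); the robot touches nothing.
It fails at once if the clean bolt is drawn by more than 10 mm (value of joint clean_bolt above 0.01 m).
It fails at once if the beaker is shoved more than 30 mm or knocked over (distance of beaker from where it was at the start of the episode above 0.03 m or angle between beaker's own z axis and vertical above 0.5 rad).
It also fails if it takes over 48 s, if anything falls off the work surface, if the arm or the gripper's body presses on something with over 40 N, if the wrist force passes 120 N, or if a joint passes its speed limit or range.

## Working session

There is one attempt and no reset: what is moved stays moved. The work goes in short steps, Python scripts to look and compute and a tool call to move; the robot and the scene stay as the last step left them, time stands still between calls to the robot, and variables do not carry over. Pictures are saved under pics/ and viewed, at most 10 in all, crops included, and the job is handed in when it is done.

Besides the shell and the picture viewer there is one more tool, called after "Emit:" as name(argument=value, ...) on one line, values as JSON. drive_tool: Moves the arm, as the interface text tells. Its arguments: {"type":"object","properties":{"commands":{"type":"array"},"squeeze":{"type":"number"}},"required":["commands"]}

```bash
mkdir -p pics; cat > h.py <<'E'
import numpy as np, cv2
from cell import env
def ray(s,rc):
    K=np.array(s["mtx"]);E=np.array(s["extrinsics"]);R=E[:3,:3];t=E[:3,3]
    d=R.T@np.linalg.solve(K,[rc[1],rc[0],1.]);return -R.T@t,d/np.linalg.norm(d)
def atz(s,rc,z):
    o,d=ray(s,rc);return o+d*(z-o[2])/d[2]
def proj(s,p):
    E=np.array(s["extrinsics"]);c=np.array(s["mtx"])@(E[:3,:3]@p+E[:3,3]);return c[1]/c[2],c[0]/c[2]
def save(s,n): cv2.imwrite(n,cv2.cvtColor(s["frame"],cv2.COLOR_RGB2BGR))
E
python3 - <<'E'
from h import *
np.set_printoptions(precision=3,suppress=True)
for n in("scene","top"):
    s=env.snapshot(n);save(s,f"pics/{n}1.png")
    for q,z in(("rusty_knob",.15),("clean_bolt",.1),("beaker",0)):
        for r in env.landmark_of(s,q)[:4]: print(n,q,round(r["p"],2),np.array(r["at"]),atz(s,r["at"],z))
print(env.observe())
E
```

```text
scene rusty_knob 0.91 [154.1 198.5] [ 0.492 -0.195  0.15 ]Traceback (most recent call last):
  File "<stdin>", line 6, in <module>
ValueError: it knows: beaker, rusty_knob
```

View pics/scene1.png

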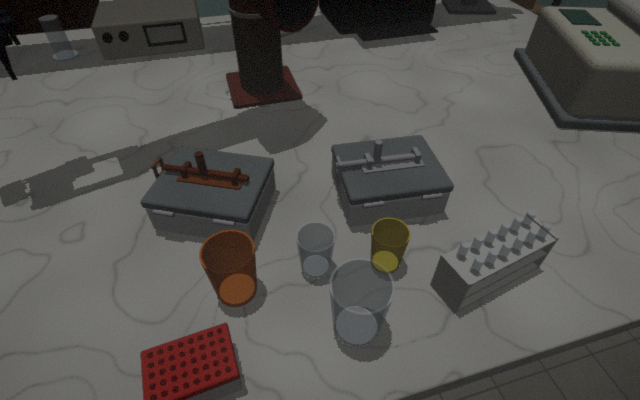

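The scene shows the rusty bolt with its knob at (row 154, col 198) on the left case and the steel bolt with its knob at about (148, 378) on the right case. The clear beakers are a small one at (250, 316) and a big one at (300, 360). There are also orange and yellow ones.

```bash
python3 - <<'E'
from h import *
np.set_printoptions(precision=3,suppress=True)
o=[]
for n in("scene","top"):
    s=env.snapshot(n)
    for q,z in(("rusty_knob",.15),("beaker",0)):
        for r in env.landmark_of(s,q)[:5]: print(n,q,round(r["p"],2),np.array(r["at"]),atz(s,r["at"],z))
    if n=="scene": crop=cv2.resize(s["frame"][130:290,130:470],None,fx=2.3,fy=2.3,interpolation=3)
    r=env.landmark_of(s,"rusty_knob")[0]["at"];o.append(ray(s,r))
save(s,"pics/top1.png");save({"frame":crop},"pics/crop1.png")
A=sum(np.eye(3)-np.outer(d,d) for _,d in o);print("tri",np.linalg.solve(A,sum((np.eye(3)-np.outer(d,d))@c for c,d in o)))
print(env.observe())
E
```

```text
scene rusty_knob 0.56 [153.9 195.9] [ 0.49 -0.2   0.15]
scene beaker 0.92 [287.2 237.8] [ 0.699 -0.172  0.   ]
scene beaker 0.85 [325.4 358.6] [0.828 0.011 0.   ]
scene beaker 0.85 [263.3 381.7] [0.723 0.096 0.   ]
scene beaker 0.73 [266.9 317.4] [ 0.697 -0.023  0.   ]
top rusty_knob 0.93 [272.6 427.8] [ 0.489 -0.197  0.15 ]
top beaker 0.78 [175.2 333.4] [ 0.693 -0.027  0.   ]
top beaker 0.76 [158.6 273.8] [0.724 0.101 0.   ]
top beaker 0.56 [171.4 403.2] [ 0.708 -0.174  0.   ]
tri [ 0.489 -0.199  0.149]
{'t': 0.5, 'joints': array([-73.688,  12.629,  87.464,   0.   ,  79.912,  -7.222]), 'qd': array([ 0.017, -0.135, -0.002, -0.038, -0.007, -0.107]), 'tau': array([ -0.002, -49.404, -38.73 ,   0.07 ,   0.048,  -0.   ]), 'tool_pos': array([ 0.25 , -0.573,  0.223]), 'orientation': array([-179.995,   -0.001,   23.534]), 'ft_force': array([-0.102, -0.446, -0.144]), 'moment': array([0.05 , 0.015, 0.019]), 'finger_force': 0.0, 'gripper_width': 0.0870340378810606}
```

View pics/top1.png

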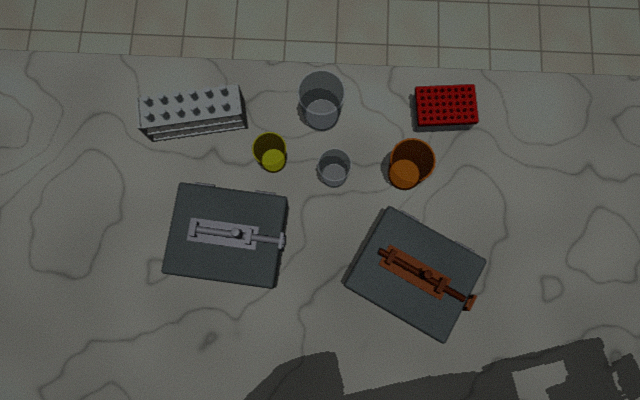

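View pics/crop1.png

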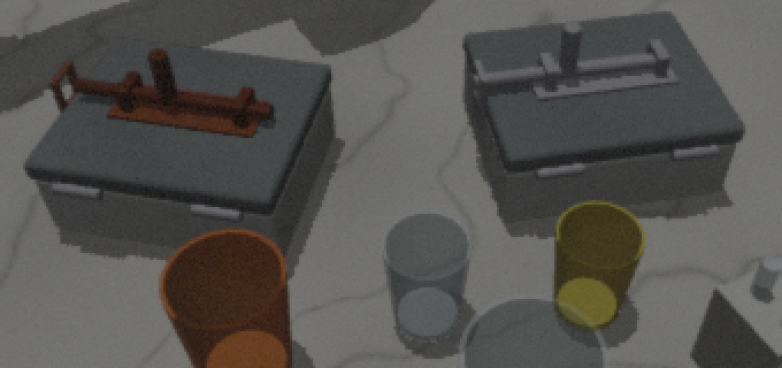

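The top view agrees. The only brown, rusty bolt is on the right-hand case, with its knob at (273, 428) and its keeper at (302, 470), so outwards is up-left in the picture. The steel bolt's knob is at (233, 237). The clear beakers are at (175, 333), small, and (112, 320), large; the smaller one, at about (0.695, -0.025), is "the beaker" and gets left alone. Next is the rod direction.

```bash
python3 - <<'E'
from h import *
np.set_printoptions(precision=3,suppress=True)
s=env.snapshot("top")
# rust plate+rod mask
f=s["frame"].astype(int);m=(f[...,0]>f[...,2]*1.6)&(f[...,0]>30)
m[:225]=0;m[:, :360]=0;m[330:]=0
ys,xs=np.nonzero(m);print(len(ys),xs.min(),xs.max(),ys.min(),ys.max())
P=np.array([atz(s,(y,x),.105)[:2] for y,x in zip(ys,xs)])
vx,vy,x0,y0=cv2.fitLine(P.astype(np.float32),cv2.DIST_HUBER,0,.01,.01).ravel()
print("pca",np.degrees(np.arctan2(vy,vx)),x0,y0)
r=env.cut_out(s,"rusty_knob")
if r:
    ys,xs=np.nonzero(r[0]["region"]);print(r[0]["p"],r[0]["extent"],len(ys))
for a,b in(((283,344),(342,445)),((207,390),(261,485))):   # lid long edges
    d=(atz(s,a,.09)-atz(s,b,.09));print("edge",np.degrees(np.arctan2(d[1],d[0])),np.linalg.norm(d))
E
```

```text
1746 379 476 245 310
pca 62.767174 0.4882876 -0.19054694
0.66 [376.6, 248.1, 464.9, 303.2] 723
edge 62.4416378011098 0.2103483669336967
edge 62.14835919210136 0.20282090283427032
```

Emit:
drive_tool(commands=[{"claw": 1,"translation": [0,0,-10],"rot": [0,0,0.18]},{"claw": 1,"translation": [0,0,-10],"rot": [0,0,0.18]},{"claw": 1,"translation": [0,0,-10],"rot": [0,0,0.18]},{"claw": 1,"translation": [0,0,-5],"rot": [0,0,0.18]},{"claw": 1,"translation": [0,0,0],"rot": [0,0,0.18]}])

```text
t: 1.23
tool_pos: [0.2497, -0.5733, 0.2584]
orientation: [179.9, -0.1, -28.4]
ft_force: [-0.7, -0.8, -0.2]
gripper_width: 0.0868
finger_force: 0.0
```

Emit:
drive_tool(commands=[{"claw": 1,"translation": [5,-55,0],"rot": [0,0,-0.013]},{"claw": 1,"translation": [5,-55,0],"rot": [0,0,0]},{"claw": 1,"translation": [5,-55,0],"rot": [0,0,0]},{"claw": 1,"translation": [5,-55,0],"rot": [0,0,0]},{"claw": 1,"translation": [5,-55,0],"rot": [0,0,0]},{"claw": 1,"translation": [5,-55,0],"rot": [0,0,0]},{"claw": 1,"translation": [5,-55,0],"rot": [0,0,0]},{"claw": 1,"translation": [5,-55,0],"rot": [0,0,0]},{"claw": 1,"translation": [0,0,0],"rot": [0,0,0]}])

```text
t: 2.35
tool_pos: [0.489, -0.1975, 0.2578]
orientation: [-179.9, -0.0, -27.0]
ft_force: [-0.5, -0.5, -0.5]
gripper_width: 0.0868
finger_force: 0.0
```

```bash
python3 - <<'E'
from h import *
np.set_printoptions(precision=3,suppress=True)
st=env.observe();print(st["tool_pos"],st["orientation"],st["joints"])
s=env.snapshot("wrist");save(s,"pics/w1.png")
y=np.radians(st["orientation"][2]);R=np.array([[np.cos(y),np.sin(y)],[np.sin(y),-np.cos(y)]])
for r in env.landmark_of(s,"rusty_knob")[:3]:
    p=atz(s,r["at"],.15);print(r,p,"tool xy mm",1000*R.T@(p-st["tool_pos"])[:2])
E
```

```text
[ 0.489 -0.197  0.258] [-179.95    -0.024  -26.974] [-30.597  -2.122  99.467   0.052  82.634  86.37 ]
{'at': [201.0, 324.5], 'p': 0.67} [ 0.485 -0.197  0.15 ] tool xy mm [-4.229  1.433]
```

View pics/w1.png

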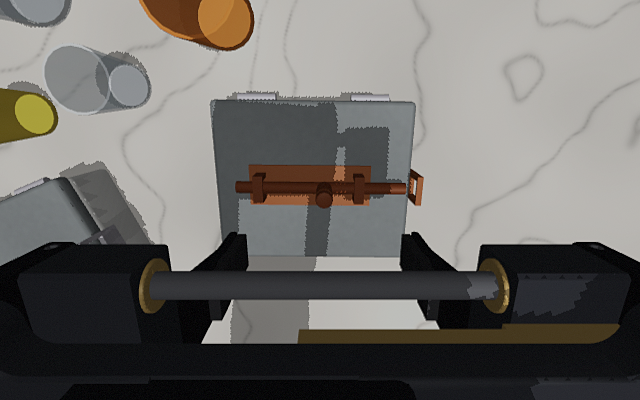

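The wrist view shows the rod level in the picture, so the tool is aligned with it. The knob top is at (198, 324), the keeper is to its right, and both fingers have clear room.

Emit:
drive_tool(commands=[{"claw": 1,"translation": [-3,1,40],"rot": [0,0,0]},{"claw": 1,"translation": [0,0,40],"rot": [0,0,0]},{"claw": 1,"translation": [0,0,30],"rot": [0,0,0]},{"claw": 1,"translation": [0,0,17],"rot": [0,0,0]},{"claw": 1,"translation": [0,0,10],"rot": [0,0,0]},{"claw": 1,"translation": [0,0,0],"rot": [0,0,0]}])

```text
t: 3.2
tool_pos: [0.4842, -0.2007, 0.1206]
orientation: [180.0, 0.0, -27.3]
ft_force: [0.0, -0.1, 0.7]
gripper_width: 0.0867
finger_force: 0.0
```

Emit:
drive_tool(commands=[{"claw": 0.15,"translation": [0,0,0],"rot": [0,0,0]},{"claw": 0.0,"translation": [0,0,0],"rot": [0,0,0]},{"claw": 0.0,"translation": [0,0,0],"rot": [0,0,0]},{"claw": 0.0,"translation": [0,0,0],"rot": [0,0,0]},{"claw": 0,"translation": [0,0,0],"rot": [0,0,0]},{"claw": 0,"translation": [0,0,0],"rot": [0,0,0]},{"claw": 0,"translation": [0,0,0],"rot": [0,0,0]},{"claw": 0,"translation": [0,0,0],"rot": [0,0,0]}], squeeze=30)

```text
t: 4.2
tool_pos: [0.4847, -0.1993, 0.1205]
orientation: [-179.9, 0.0, -27.3]
ft_force: [2.2, 2.4, 0.1]
gripper_width: 0.0151
finger_force: 30.5
```

Emit:
drive_tool(commands=[{"claw": 0,"translation": [0,-3,0],"rot": [0,0,0]},{"claw": 0,"translation": [0,-3,0],"rot": [0,0,0]},{"claw": 0,"translation": [0,-2,0],"rot": [0,0,0]},{"claw": 0,"translation": [0,0,0],"rot": [0,0,0]}])

```text
t: 4.7
tool_pos: [0.4876, -0.1938, 0.1205]
orientation: [179.9, 0.0, -27.3]
ft_force: [-2.1, -3.9, -0.1]
gripper_width: 0.0154
finger_force: 30.0
```

Emit:
drive_tool(commands=[{"claw": 0,"translation": [0,-2,0],"rot": [0,0,0]},{"claw": 0,"translation": [0,-2,0],"rot": [0,0,0]},{"claw": 0,"translation": [0,0,0],"rot": [0,0,0]},{"claw": 0,"translation": [0,0,0],"rot": [0,0,0]}])

```text
t: 5.2
tool_pos: [0.4894, -0.1903, 0.1205]
orientation: [179.9, 0.0, -27.3]
ft_force: [-2.7, -5.3, -0.7]
gripper_width: 0.0153
finger_force: 30.0
```

Emit:
drive_tool(commands=[{"claw": 0,"translation": [0,-2,0],"rot": [0,0,0]},{"claw": 0,"translation": [0,-2,0],"rot": [0,0,0]},{"claw": 0,"translation": [0,0,0],"rot": [0,0,0]}])

```text
t: 5.58
tool_pos: [0.4911, -0.187, 0.1205]
orientation: [179.9, 0.0, -27.3]
ft_force: [-3.3, -5.2, -0.6]
gripper_width: 0.0154
finger_force: 30.0
```

Emit:
drive_tool(commands=[{"claw": 0,"translation": [0,-2,0],"rot": [0,0,0]},{"claw": 0,"translation": [0,0,0],"rot": [0,0,0]},{"claw": 0,"translation": [0,0,0],"rot": [0,0,0]}])

```text
t: 5.95
tool_pos: [0.4922, -0.1849, 0.1205]
orientation: [179.9, 0.0, -27.3]
ft_force: [-2.5, -4.4, 0.0]
gripper_width: 0.0151
finger_force: 30.0
```

Emit:
drive_tool(commands=[{"claw": 0,"translation": [0,-2,0],"rot": [0,0,0]},{"claw": 0,"translation": [0,0,0],"rot": [0,0,0]},{"claw": 0,"translation": [0,0,0],"rot": [0,0,0]}])

```text
t: 6.32
tool_pos: [0.4928, -0.1838, 0.1205]
orientation: [179.8, 0.0, -27.3]
ft_force: [-3.9, -8.0, 0.0]
gripper_width: 0.0152
finger_force: 30.0
```

```bash
python3 - <<'E'
from h import *
s=env.snapshot("wrist");a=s["frame"][120:320,150:490]
t=env.snapshot("scene");b=t["frame"][90:220,110:331]
save({"frame":np.vstack([cv2.resize(a,(560,330)),cv2.resize(b,(560,265*560//450*1))[:265]])},"pics/w2.png")
E
```

```text
(no output)
```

View pics/w2.png

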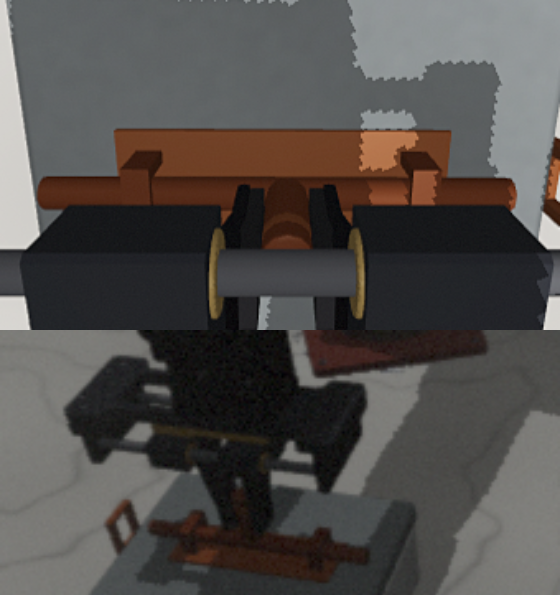

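The knob sits firmly between the pads and the rod end has drawn clear of the keeper. Force is rising near the jam, so I'll confirm it with one more push.

Emit:
drive_tool(commands=[{"claw": 0,"translation": [0,-2,0],"rot": [0,0,0]},{"claw": 0,"translation": [0,0,0],"rot": [0,0,0]},{"claw": 0,"translation": [0,0,0],"rot": [0,0,0]}])

```text
t: 6.8
tool_pos: [0.493, -0.1835, 0.1205]
orientation: [179.7, 0.0, -27.3]
ft_force: [-6.6, -12.5, 0.6]
gripper_width: 0.0151
finger_force: 30.0
```

Emit:
drive_tool(commands=[{"claw": 0,"translation": [0,4,0],"rot": [0,0,0]},{"claw": 0,"translation": [0,4,0],"rot": [0,0,0]},{"claw": 0,"translation": [0,4,0],"rot": [0,0,0]},{"claw": 0,"translation": [0,4,0],"rot": [0,0,0]},{"claw": 0,"translation": [0,4,0],"rot": [0,0,0]},{"claw": 0,"translation": [0,4,0],"rot": [0,0,0]},{"claw": 0,"translation": [0,2,0],"rot": [0,0,0]},{"claw": 0,"translation": [0,0,0],"rot": [0,0,0]},{"claw": 0,"translation": [0,0,0],"rot": [0,0,0]}])

```text
t: 7.92
tool_pos: [0.4834, -0.2019, 0.1205]
orientation: [-179.8, -0.0, -27.3]
ft_force: [2.6, 4.9, 0.4]
gripper_width: 0.0146
finger_force: 30.0
```

Emit:
drive_tool(commands=[{"claw": 0,"translation": [0,2,0],"rot": [0,0,0]},{"claw": 0,"translation": [0,0,0],"rot": [0,0,0]},{"claw": 0,"translation": [0,0,0],"rot": [0,0,0]}])

```text
t: 8.3
tool_pos: [0.4826, -0.2034, 0.1205]
orientation: [-179.8, -0.0, -27.3]
ft_force: [3.6, 5.6, -0.1]
gripper_width: 0.015
finger_force: 30.0
```

Emit:
drive_tool(commands=[{"claw": 0,"translation": [0,2,0],"rot": [0,0,0]},{"claw": 0,"translation": [0,2,0],"rot": [0,0,0]},{"claw": 0,"translation": [0,0,0],"rot": [0,0,0]},{"claw": 0,"translation": [0,0,0],"rot": [0,0,0]}])

```text
t: 8.8
tool_pos: [0.4815, -0.2053, 0.1204]
orientation: [-179.6, -0.0, -27.3]
ft_force: [7.1, 12.3, -1.1]
gripper_width: 0.0153
finger_force: 30.0
```

The inward jam is reached, so now out to 0.041.

Emit:
drive_tool(commands=[{"claw": 0,"translation": [0,-4,0],"rot": [0,0,0]},{"claw": 0,"translation": [0,-4,0],"rot": [0,0,0]},{"claw": 0,"translation": [0,-4,0],"rot": [0,0,0]},{"claw": 0,"translation": [0,-4,0],"rot": [0,0,0]},{"claw": 0,"translation": [0,-4,0],"rot": [0,0,0]},{"claw": 0,"translation": [0,-4,0],"rot": [0,0,0]},{"claw": 0,"translation": [0,-4,0],"rot": [0,0,0]},{"claw": 0,"translation": [0,-4,0],"rot": [0,0,0]},{"claw": 0,"translation": [0,-4,0],"rot": [0,0,0]},{"claw": 0,"translation": [0,0,0],"rot": [0,0,0]}])

```text
t: 10.05
tool_pos: [0.4956, -0.1783, 0.1205]
orientation: [179.9, 0.0, -27.3]
ft_force: [-3.9, -5.5, -0.1]
gripper_width: 0.0153
finger_force: 30.0
```

Emit:
drive_tool(commands=[{"claw": 0,"translation": [0,-2,0],"rot": [0,0,0]},{"claw": 0,"translation": [0,-2,0],"rot": [0,0,0]},{"claw": 0,"translation": [0,0,0],"rot": [0,0,0]},{"claw": 0,"translation": [0,0,0],"rot": [0,0,0]}])

```text
t: 10.55
tool_pos: [0.4974, -0.1751, 0.1205]
orientation: [179.8, 0.0, -27.3]
ft_force: [-2.4, -6.8, -0.9]
gripper_width: 0.0153
finger_force: 30.0
```

Emit:
drive_tool(commands=[{"claw": 0,"translation": [0,-2,0],"rot": [0,0,0]},{"claw": 0,"translation": [0,-2,0],"rot": [0,0,0]},{"claw": 0,"translation": [0,0,0],"rot": [0,0,0]},{"claw": 0,"translation": [0,0,0],"rot": [0,0,0]}])

```text
t: 11.05
tool_pos: [0.4977, -0.1745, 0.1206]
orientation: [179.5, 0.0, -27.3]
ft_force: [-9.8, -17.1, -0.4]
gripper_width: 0.0153
finger_force: 30.0
```

Jammed at 0.041, so now fully in, 41 mm plus the slack.

Emit:
drive_tool(commands=[{"claw": 0,"translation": [0,5,0],"rot": [0,0,0]},{"claw": 0,"translation": [0,5,0],"rot": [0,0,0]},{"claw": 0,"translation": [0,5,0],"rot": [0,0,0]},{"claw": 0,"translation": [0,5,0],"rot": [0,0,0]},{"claw": 0,"translation": [0,5,0],"rot": [0,0,0]},{"claw": 0,"translation": [0,5,0],"rot": [0,0,0]},{"claw": 0,"translation": [0,5,0],"rot": [0,0,0]},{"claw": 0,"translation": [0,5,0],"rot": [0,0,0]},{"claw": 0,"translation": [0,4,0],"rot": [0,0,0]},{"claw": 0,"translation": [0,0,0],"rot": [0,0,0]}])

```text
t: 12.3
tool_pos: [0.4803, -0.2078, 0.1205]
orientation: [-179.9, 0.0, -27.3]
ft_force: [3.0, 4.9, -0.0]
gripper_width: 0.0151
finger_force: 30.0
```

Emit:
drive_tool(commands=[{"claw": 0,"translation": [0,2,0],"rot": [0,0,0]},{"claw": 0,"translation": [0,2,0],"rot": [0,0,0]},{"claw": 0,"translation": [0,0,0],"rot": [0,0,0]},{"claw": 0,"translation": [0,0,0],"rot": [0,0,0]}])

```text
t: 12.8
tool_pos: [0.4787, -0.2109, 0.1205]
orientation: [-179.8, 0.0, -27.3]
ft_force: [3.9, 5.0, 0.3]
gripper_width: 0.015
finger_force: 30.0
```

Emit:
drive_tool(commands=[{"claw": 0,"translation": [0,2,0],"rot": [0,0,0]},{"claw": 0,"translation": [0,2,0],"rot": [0,0,0]},{"claw": 0,"translation": [0,0,0],"rot": [0,0,0]},{"claw": 0,"translation": [0,0,0],"rot": [0,0,0]}])

```text
t: 13.3
tool_pos: [0.4781, -0.2119, 0.1204]
orientation: [-179.5, -0.0, -27.3]
ft_force: [9.5, 14.6, -0.1]
gripper_width: 0.015
finger_force: 30.0
```

Emit:
drive_tool(commands=[{"claw": 0,"translation": [0,-6,0],"rot": [0,0,0]},{"claw": 0,"translation": [0,-6,0],"rot": [0,0,0]},{"claw": 0,"translation": [0,-6,0],"rot": [0,0,0]},{"claw": 0,"translation": [0,-6,0],"rot": [0,0,0]},{"claw": 0,"translation": [0,-6,0],"rot": [0,0,0]},{"claw": 0,"translation": [0,-6,0],"rot": [0,0,0]},{"claw": 0,"translation": [0,-6,0],"rot": [0,0,0]},{"claw": 0,"translation": [0,-6,0],"rot": [0,0,0]},{"claw": 0,"translation": [0,-6,0],"rot": [0,0,0]},{"claw": 0,"translation": [0,0,0],"rot": [0,0,0]}])

```text
t: 14.55
tool_pos: [0.5007, -0.1687, 0.1205]
orientation: [179.9, -0.0, -27.3]
ft_force: [-1.1, -3.0, -1.0]
gripper_width: 0.0148
finger_force: 30.0
```

Emit:
drive_tool(commands=[{"claw": 0,"translation": [0,-4,0],"rot": [0,0,0]},{"claw": 0,"translation": [0,-4,0],"rot": [0,0,0]},{"claw": 0,"translation": [0,-3,0],"rot": [0,0,0]},{"claw": 0,"translation": [0,-2,0],"rot": [0,0,0]},{"claw": 0,"translation": [0,0,0],"rot": [0,0,0]},{"claw": 0,"translation": [0,0,0],"rot": [0,0,0]}])

```text
t: 15.3
tool_pos: [0.506, -0.1585, 0.1205]
orientation: [179.8, -0.0, -27.3]
ft_force: [-4.2, -8.4, -0.3]
gripper_width: 0.015
finger_force: 30.0
```

Emit:
drive_tool(commands=[{"claw": 0.7,"translation": [0,1,0],"rot": [0,0,0]},{"claw": 0.7,"translation": [0,0,0],"rot": [0,0,0]},{"claw": 0.7,"translation": [0,0,0],"rot": [0,0,0]},{"claw": 0.7,"translation": [0,0,0],"rot": [0,0,0]},{"claw": 0.7,"translation": [0,0,-20],"rot": [0,0,0]},{"claw": 0.7,"translation": [0,0,-40],"rot": [0,0,0]},{"claw": 0.7,"translation": [0,0,-40],"rot": [0,0,0]},{"claw": 0.7,"translation": [0,0,-20],"rot": [0,0,0]},{"claw": 0.7,"translation": [0,0,0],"rot": [0,0,0]}])

```text
t: 16.42
tool_pos: [0.5075, -0.1579, 0.2426]
orientation: [-180.0, -0.2, -27.3]
ft_force: [-0.2, 0.2, -0.5]
gripper_width: 0.0608
finger_force: 0.0
```

```bash
python3 - <<'E'
from h import *
s=env.snapshot("wrist");save(s,"pics/w3.png")
for r in env.landmark_of(s,"rusty_knob")[:1]: print(r,atz(s,r["at"],.15))
t=env.snapshot("scene")
for r in env.landmark_of(t,"beaker")[:5]: print(r["at"],atz(t,r["at"],0))
print(env.observe())
E
```

```text
{'at': [203.0, 326.0], 'p': 0.63} [ 0.50529405 -0.15983312  0.15      ]
[325.5, 357.1] [0.8278858  0.00821715 0.        ]
[261.9, 381.9] [0.72035094 0.0980152  0.        ]
[269.3, 315.5] [ 0.70124634 -0.0276034   0.        ]
[287.1, 236.1] [ 0.69812463 -0.17460547  0.        ]
{'t': 16.625, 'joints': array([-2.58032707e+01, -1.02212252e+00,  1.00427426e+02,  5.23054729e-03,
        8.07551153e+01,  9.14750242e+01]), 'qd': array([ 0.00675244,  0.0556608 , -0.04981037, -0.06026177,  0.1367386 ,
       -0.023143  ]), 'tau': array([ 2.25549348e-02, -3.87602091e+01, -3.95649505e+01,  3.70787282e-02,
       -8.54246481e-02,  1.32432868e-05]), 'tool_pos': array([ 0.50550578, -0.15706753,  0.23877462]), 'orientation': array([-1.79998971e+02,  1.60498139e-01, -2.72791410e+01]), 'ft_force': array([-0.33611182,  0.18765054,  0.32527597]), 'moment': array([ 0.10659515,  0.00747249, -0.04685249]), 'finger_force': 0.0, 'gripper_width': 0.0607485312706327}
```

View pics/w3.png

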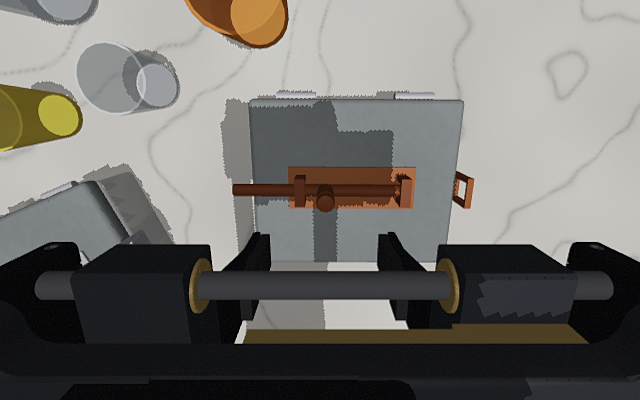

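The knob at (200, 325) is now up against the left guide and the rod is clear of the keeper at (188, 463). The gripper is free above it and the beaker hasn't moved.

```bash
python3 -c "
from cell import env
print(env.close_job())"
```

```text
the job is handed in; nothing more can be done
None
```

The rusty bolt was worked through all its jams, drawn fully out by measured travel (about 60 mm) and released. The clean bolt and the beaker were left untouched, and the job is handed in, though the hand-in call returned no verdict.

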